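# Lay a pin in the saddles and hold the gauge arm at the set mark

## Robot

A 6-joint arm with a two-finger parallel gripper is mounted at the origin on a cart in front of the work surface, level with it; the furniture and walls round the work are solid. World frame = base frame: x ahead of the robot, y to its left, z up, the work surface at z = 0. Lengths are in m, angles in degrees, forces in N, time in s.
With the tool pointing down it reaches from about 0.3 to 0.875 m from the base axis. Payload 6.4 kg.
Tool frame: the origin (TCP) lies midway between the tips of the shut fingers; the grasp point (between the pads) lies 19 mm behind it (bot.pinch_z is the distance from the TCP to the grasp point, in m); z points along the fingers, y is the line along which they close (so a half turn about z gives the same grasp; the last joint's range is limited). The gripper opens to 85 mm and grips with 20 to 120 N. Pads are 22 mm wide; open, the fingers measure 114 mm over their backs; the gripper's body (76 mm by 85 mm) begins 54 mm behind the grasp point. The pads swing forward as they close: fully open they stand 13 mm farther back than shut.
Start: joints at [65.3, 10.359, 92.074, -0, 77.567, -11.82], TCP at [0.128, 0.561, 0.21] pointing down, gripper open.
Joint ranges: [-171.53, 171.53], [-51.25, 118.39], [17.06, 147.69], [-65.23, 245.23], [0, 150.52], [-178.68, 178.68]. Speed limits (degrees/s): [147.25, 147.25, 172.46, 180, 180, 180].

## Interface

Orientations are given as a 3x3 rotation matrix whose columns are the frame's x, y, z axes.
In Python, from plant import bot, vision, workorder gives the robot as it stands.
- The arm moves only by the tool play_rows, never from a script. Its arguments are lists of equal length, an entry for each row: "delta_pos": the shift along the tool's x, y, z in mm, a list of three; "delta_rot": the turn, a rotation vector about the tool's x, y, z in rad, a list of three; "hand": the opening, from 0 (shut) to 1 (fully open). In form: {"delta_pos": [[dx, dy, dz], ...], "delta_rot": [[wx, wy, wz], ...], "hand": [hand, ...]}. A call has 1 to 20 rows; each row is the pose to reach, as a shift and turn from the pose commanded when the call began, along the tool's axes at that moment; what a row does not reach only later rows make up. A row lasts 1/10 s, in which the tool goes at most 50 mm and 8.59 degrees, less where a joint would pass 70% of its speed; a pose out of reach is approached as far as the arm can. A call with a gripper value outside its range is refused whole. The fingers move at their own pace and stop on an object; "grip_force" is the grip in N (left out, the last holds). Time passes only in rows, so rows that repeat a pose let the fingers close. It gives the time, the measured TCP pose, the force, the opening and the grip force at its end, in the units of the state.
- bot.observe(): the state, without advancing time (a new reading comes with each control period).
- vision.get_image(name): name is "scene" or "top"; returns the picture (420x560x3 uint8, red, green, blue); there is no depth.
- vision.calibration(name): a dict with "fx", "fy", "cx", "cy" (pixels), "k1" (the pictures are not rectified: a ray, as slopes to the right and down, at radius r is drawn at 1 + k1 r^2 times it, then the intrinsics apply), "R" (3x3) and "t" (3): a world point X has camera coordinates R X + t. Camera axes: x right, y down, z forward; pixel columns grow to the right and rows downward; lengths in m; the calibration is good to about 2 mm. A picture is of the moment at which its call begins. calibration takes no time and is no camera call.
- workorder.finish_job(): hands the job in; it is judged then, once.
The state is a dict: "time": time; "qpos": joint angles; "qvel": joint speeds; "joint_torque": joint torques, N m; "tool_pos": TCP position; "tcp_rot": TCP orientation; "ft_force": force on the tool from outside, world axes, zero at the start; "torque": the same for the moment, N m; "gripper_width": opening from 0.0 (shut) to 1.0 (fully open); "grasp_force": force on a finger pad.
Only numpy, scipy, OpenCV 4.12 (cv2) and the standard library are available. Lean on these libraries where they do the work, as an engineer would, in place of code of your own. Each camera call takes 0.05 s, during which the arm holds its last target. There are 200 camera calls.

## Task

Lay the loose steel pin into the two V-notches of the length gauge so that it rests level in both, let go of it gently without dropping it. Then squeeze the lock button on the head of the gauge's telescoping arm to release it, draw the arm out until its pointer stands over the line of the clip set on the scale, and finish while still holding the head there with the button squeezed in. Do not shift the clip or the small things round about.

Things in the scene. Friction and masses are not known exactly. Their poses are not given: they have to be found in the camera images.
- pin: Loose round steel pin, 12 mm in diameter, 140 mm long, about 0.12 kg, lying on the bench left of the gauge. Origin: middle of its axis. Its y axis runs along the pin; it may roll, so x and z mean nothing.
- gauge: Length gauge, fixed, grey base. Origin on the bench top, z up, y = the way the arm draws out, x from arm to saddles. In mm: base plate x -75..65, y -180..120, 10 thick; arm line x -45, z 50; outer tube y -178..-98, top z 62; keeper post x -75..-63, y -104, top z 60; scale strip between arm and saddles, top z 14, a line every 5.
- saddle_mid (a point): Where the middle of the pin's axis belongs: midway between the two V-notches, on the axis of a pin resting in them, 46 mm above the bench. Axes as the gauge; pin lies along y. The steel saddles are centred 40 mm either side in y, 14 mm thick, 44 mm wide in x, tops 54 mm above the bench; 66 mm of the pin between them is free.
- head_grip (a point): Centre of the arm's grey head, 50 mm above the bench. Head 26 mm in gauge x, 34 to 66 mm above the bench, from 28 mm behind to 20 mm ahead of this point in gauge y. Pinch here from above, closing along gauge x: one finger on the button, one on the far flat side. A feeler 27.5 mm ahead (5 mm thick, 55 to 61 mm above the bench) reaches across over the pin line.
- button_face (a point): Middle of the outer face of the square black lock button (18 x 18 mm) on the head's side away from the saddles (gauge -x). It stands 6 mm proud, 1 mm when pressed: head and button are 32 mm across, 27 mm squeezed.
- lock_button (a joint): Travel of the lock button into the head (gauge +x), 0 to 0.005 m; springs back, about 2 N to start and 5 N fully in. The arm's catch frees from the keeper at about 0.0035 m; with the button out the arm is locked when home.
- slide_arm (a joint): How far the arm is drawn out along gauge +y, 0 (home, locked) to 0.085 m. A spring pulls it home with about 2 N at 0 and 4 N at 0.08 m; let go, it runs back.
- pointer_tip (a point): Lower tip of the pointer blade (2 mm thick in gauge y), moves with the head: 27.5 mm ahead of head_grip in gauge y and 43 mm from it in gauge x, 20.5 mm above the bench, just above the clip's top.
- rider_mark (a point): Bright line across the top of the dark steel clip (34 x 8 mm, top 17 mm above the bench) that straddles the scale strip. It marks where the pointer must stand, 35 to 70 mm from the pointer's home, in gauge y.
- loupe: Bystander: black eye loupe, 36 mm wide, 30 mm high, standing behind on the left.
- ring_holder: Bystander: grey plastic ring, 50 mm wide, 7 mm high, to the left of the pin.
- oil_pot: Bystander: small lidded pot, 28 mm wide, 20 mm high, to the right of the gauge.

How it is judged (in metres and radians):
On the way, in this order (a step that is already met when the one before it is completed fails the run):
1. the pin rests level in both V-notches and is let go (distance between pin and saddle_mid below 0.016 m and z of pin in the frame of saddle_mid between -0.004 and 0.003 m and angle between the y axis of pin and the y axis of gauge, either way round below 0.05 rad and contact force between pin and gauge above 0.3 N and contact force between the fingers and pin below 0.05 N), for 0.3 s.
2. the lock button is squeezed in and the arm is drawn out of its lock (value of joint lock_button above 0.0035 m and value of joint slide_arm above 0.015 m), for 0.1 s.
At the end, for the whole second after the job is handed in: Head still held at rest (over 2 N), button in over 3.5 mm, pointer within 3 mm of the clip's line along the scale; the pin, let go, lies in both notches: middle within 16 mm of midway, at resting height (+3/-4 mm), parallel to gauge y within 0.05 rad (y of pointer_tip in the frame of rider_mark between -0.003 and 0.003 m and velocity of joint slide_arm between -0.01 and 0.01 m/s and value of joint lock_button above 0.0035 m and contact force between the fingers and gauge above 2 N and distance between pin and saddle_mid below 0.016 m and z of pin in the frame of saddle_mid between -0.004 and 0.003 m and angle between the y axis of pin and the y axis of gauge, either way round below 0.05 rad and contact force between the fingers and pin below 0.05 N); the arm keeps its last pose, push and grip.
It fails at once if the pin is dropped (moves faster than 0.45 m/s untouched by the fingers) (contact force between the fingers and pin below 0.02 N and linear speed of pin above 0.45 m/s).
It fails at once if the clip on the scale is shifted by more than 2 mm (distance of rider_mark from where it was at the start of the episode above 0.002 m).
It fails at once if the loupe is pushed more than 20 mm (distance of loupe from where it was at the start of the episode above 0.02 m).
It fails at once if the ring is pushed more than 20 mm (distance of ring_holder from where it was at the start of the episode above 0.02 m).
It fails at once if the oil pot is pushed more than 20 mm (distance of oil_pot from where it was at the start of the episode above 0.02 m).
It also fails if it takes over 51 s, if anything falls off the work surface, if the arm or the gripper's body presses on something with over 40 N, if the wrist force passes 120 N, or if a joint passes its speed limit or range.

## Working session

There is one attempt and no reset: what is moved stays moved. The work goes in short steps, Python scripts to look and compute and a tool call to move; the robot and the scene stay as the last step left them, time stands still between calls to the robot, and variables do not carry over. Pictures are saved under pics/ and viewed, at most 10 in all, crops included, and the job is handed in when it is done.

Besides the shell and the picture viewer there is one more tool, called after "Emit:" by a JSON object that holds its "api" and its "payload". play_rows: Moves the arm, as the interface text tells. Its arguments: {"type":"object","properties":{"delta_pos":{"type":"array","items":{"type":"array","items":{"type":"number"}}},"delta_rot":{"type":"array","items":{"type":"array","items":{"type":"number"}}},"hand":{"type":"array","items":{"type":"number"}},"grip_force":{"type":"number"}},"required":["delta_pos","delta_rot","hand"]}

```bash
mkdir -p pics; ls; python3 - <<'E'
from plant import bot, vision
import cv2, numpy as np
s=bot.observe(); print(s['time'],s['tool_pos'],np.round(s['tcp_rot'],4).tolist(),s['gripper_width'],bot.pinch_z)
for n in("top","scene"):
    im=vision.get_image(n); cv2.imwrite(f'pics/{n}0.png',im[:,:,::-1])
    c=vision.calibration(n); print(n,{k:np.round(v,4).tolist() for k,v in c.items()})
E
```

```text
pics
0.0 [0.12787761 0.55999379 0.20916513] [[-0.9748, 0.2229, -0.0008], [0.2229, 0.9748, -0.0016], [0.0004, -0.0017, -1.0]] 1.0037143927156595 0.0187
top {'fx': 394.7002, 'fy': 394.7002, 'cx': 275.3353, 'cy': 215.0273, 'k1': -0.0333, 'R': [[0.0714, -0.9974, -0.0035], [-0.9776, -0.0693, -0.1988], [0.1981, 0.0176, -0.98]], 't': [-0.0179, 0.5627, 1.0495]}
scene {'fx': 519.2029, 'fy': 519.2029, 'cx': 278.6975, 'cy': 224.1993, 'k1': 0.0169, 'R': [[-0.8676, 0.4972, 0.008], [0.2399, 0.4326, -0.8691], [-0.4356, -0.7521, -0.4946]], 't': [0.5033, -0.0847, 1.7002]}
```

View pics/top0.png

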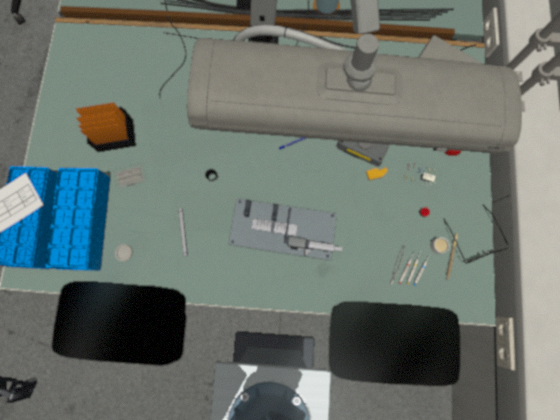

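View pics/scene0.png

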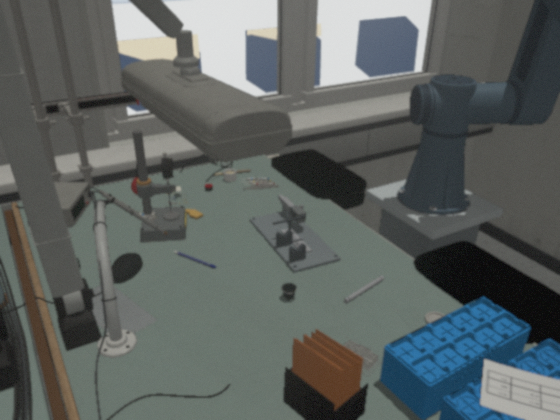

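```bash
cat > h.py <<'E'
import cv2, numpy as np
from plant import bot, vision
def ray(n,uv):
    c=vision.calibration(n); K=np.array([[c['fx'],0,c['cx']],[0,c['fy'],c['cy']],[0,0,1]])
    p=cv2.undistortPoints(np.array(uv,float).reshape(-1,1,2),K,np.array([c['k1'],0,0,0,0.]),None).reshape(-1,2)
    R,t=np.array(c['R']),np.array(c['t'])
    return -R.T@t,np.c_[p,np.ones(len(p))]@R
def onz(n,uv,z):
    o,d=ray(n,uv); return o+d*((z-o[2])/d[:,2])[:,None]
def proj(n,X):
    c=vision.calibration(n); K=np.array([[c['fx'],0,c['cx']],[0,c['fy'],c['cy']],[0,0,1]])
    R=np.array(c['R'])
    return cv2.projectPoints(np.array(X,float).reshape(-1,1,3),cv2.Rodrigues(R)[0],np.array(c['t']),K,np.array([c['k1'],0,0,0,0.]))[0].reshape(-1,2)
def crop(n,u0,v0,u1,v1,f,name,im=None):
    im=cv2.imread(f'pics/{n}0.png') if im is None else im
    cv2.imwrite(f'pics/{name}.png',cv2.resize(im[v0:v1,u0:u1],None,fx=f,fy=f,interpolation=cv2.INTER_CUBIC))
E
python3 - <<'E'
from h import *
a=cv2.imread('pics/top0.png'); b=cv2.imread('pics/scene0.png')
A=cv2.resize(a[185:275,165:365],None,fx=4,fy=4,interpolation=2)
cv2.imwrite('pics/c1.png',A)
crop('scene',235,180,395,310,5,'c2')
E
```

```text
(no output)
```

View pics/c1.png

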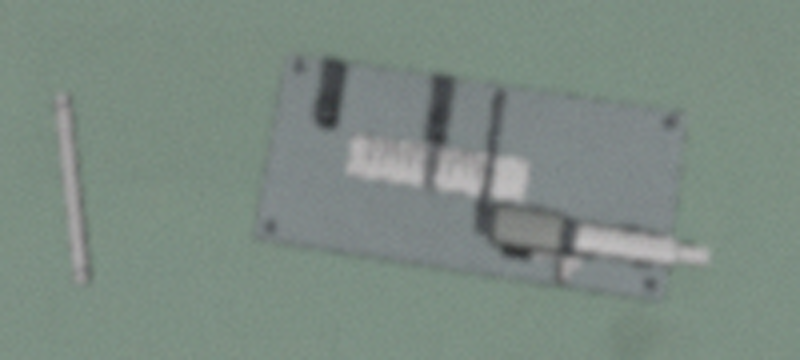

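View pics/c2.png

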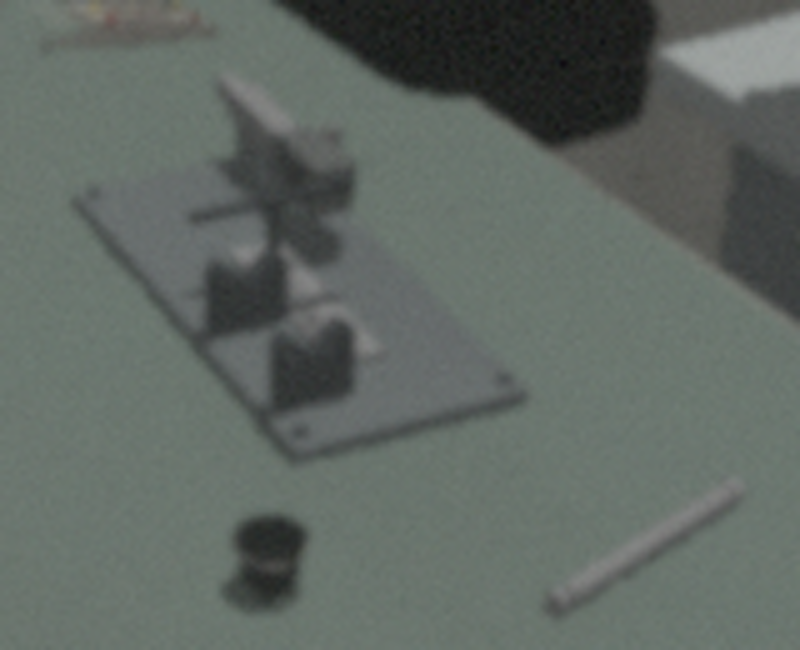

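```bash
python3 - <<'E'
from h import *
for n in('top','scene'):
    o,_=ray(n,[[280,210]]); print(n,'cam',o.round(3))
a=cv2.imread('pics/top0.png'); lab=cv2.cvtColor(cv2.GaussianBlur(a,(3,3),0),cv2.COLOR_BGR2LAB).astype(int)
bench=np.median(lab[190:270,330:380].reshape(-1,3),0); print('bench',bench,'plate',lab[215,325],'pin',lab[230,184])
m=((lab[:,:,1]-bench[1])>5).astype(np.uint8)
cs,_=cv2.findContours(m,cv2.RETR_EXTERNAL,cv2.CHAIN_APPROX_NONE)
for c in cs:
    x,y,w,h=cv2.boundingRect(c)
    if cv2.contourArea(c)>40 and 160<x<360 and 180<y<280: print('top',x,y,w,h,cv2.contourArea(c))
def corners(n,uv): 
    return onz(n,uv,0.01)
u=np.array([[287,53],[685,107],[660,297],[255,240]])/4+[165,185]
P=corners('top',u); print(P.round(4).tolist())
s=np.array([[73,200],[293,462],[525,397]])/5+[235,180]
S=corners('scene',s); print(S.round(4).tolist())
E
```

```text
top cam [0.343 0.003 1.14 ]
scene cam [1.198 1.065 0.763]
bench [146. 119. 132.] plate [142 126 126] pin [142 125 129]
top 179 209 8 47 139.0
top 230 199 112 60 4417.0
[[0.6143, 0.1401, 0.01], [0.5943, -0.1542, 0.01], [0.4543, -0.1421, 0.01], [0.4746, 0.1506, 0.01]]
[[0.5972, -0.1442, 0.01], [0.6235, 0.1512, 0.01], [0.4862, 0.1598, 0.01]]
```

```bash
cat >> h.py <<'E'
def cp(p,f,u0,v0): return (np.array(p,float)+.5)/f-.5+[u0,v0]
def tri(uvt,uvs):
    o1,d1=ray('top',[uvt]);o2,d2=ray('scene',[uvs]);d1=d1[0];d2=d2[0]
    A=np.c_[d1,-d2];k=np.linalg.lstsq(A,o2-o1,rcond=None)[0];a=o1+k[0]*d1;b=o2+k[1]*d2
    return (a+b)/2,np.linalg.norm(a-b)
E
python3 - <<'E'
from h import *
C=lambda p:cp(p,4,165,185); S=lambda p:cp(p,5,235,180)
P=onz('top',C([[287,53],[685,107],[660,297],[255,240]]),.01)[:,:2]
G=np.array([[65,120],[65,-180],[-75,-180],[-75,120]])/1000.
pc,gc=P.mean(0),G.mean(0);H=(G-gc).T@(P-pc);th=np.arctan2(H[0,1]-H[1,0],H[0,0]+H[1,1])
R=np.array([[np.cos(th),-np.sin(th)],[np.sin(th),np.cos(th)]]);o=pc-R@gc
print('yaw',np.degrees(th),'origin',o,'res mm',((G@R.T+o-P)*1e3).round(1).tolist())
for a,b in(((299,66),(300,432)),((670,121),(95,190)),((269,226),(507,378))):
    X,e=tri(C(a),S(b));print('dot',X.round(4),round(e*1e3,1),'gauge',(R.T@(X[:2]-o)*1e3).round(1))
g=lambda z,p:((onz('top',C(p),z)[:,:2]-o)@R*1e3).round(1).tolist()
print('saddles top .054',g(.054,[[335,60],[440,76],[327,127],[436,140]]))
print('clip',g(.017,[[431,145],[430,188]]));print('feeler',g(.06,[[498,93],[484,212]]))
print('head',g(.066,[[500,205],[490,243],[570,215],[565,252]]))
# pin by mask
for n,box in(('top',(170,200,200,265)),('scene',(335,270,395,310))):
    im=cv2.GaussianBlur(cv2.imread(f'pics/{n}0.png'),(3,3),0);u0,v0,u1,v1=box
    lab=cv2.cvtColor(im,cv2.COLOR_BGR2LAB).astype(int)[v0:v1,u0:u1]
    m=(lab[:,:,1]-np.median(lab[:,:,1])>=3).astype(np.uint8)
    k,l,st,_=cv2.connectedComponentsWithStats(m);i=1+np.argmax(st[1:,4])
    vv,uu=np.where(l==i);W=onz(n,np.c_[uu+u0,vv+v0],.006)[:,:2]
    c,(w,h),a=cv2.minAreaRect((W*1e3).astype(np.float32));d=np.linalg.svd(W-W.mean(0),full_matrices=False)[2][0]
    print(n,'pin',np.round(c,1),W.mean(0).round(4),'size',round(w),round(h),'dir deg',np.degrees(np.arctan2(d[1],d[0])).round(1),st[i].tolist())
E
```

```text
yaw -4.039635145141496 origin [0.54249784 0.02931251] res mm [[0.5, 3.1], [-0.7, -1.7], [-0.3, -3.9], [0.6, 2.6]]
dot [0.6067 0.1308 0.0115] 2.3 gauge [ 56.9 105.7]
dot [ 0.5838 -0.1424  0.0152] 1.7 gauge [  53.3 -168.4]
dot [0.4863 0.142  0.013 ] 0.7 gauge [-64.  108.5]
saddles top .054 [[54.3, 76.2], [53.3, 1.0], [5.7, 74.3], [7.3, -2.8]]
clip [[10.1, 1.6], [-21.2, -2.2]]
feeler [[45.5, -41.2], [-39.2, -43.0]]
head [[-33.7, -53.2], [-60.7, -50.0], [-33.8, -101.7], [-59.6, -101.5]]
top pin [504.3 289.6] [0.5038 0.2895] size 145 17 dir deg -167.1 [8, 8, 10, 49, 283]
scene pin [507.  287.7] [0.5082 0.2881] size 150 18 dir deg 13.4 [9, 5, 40, 28, 263]
```

```bash
cat >> h.py <<'E'
from scipy.spatial.transform import Rotation as Ro
def go(p,yaw):
    s=bot.observe();R=np.array(s['tcp_rot']);y=np.radians(yaw)
    T=np.array([[-np.sin(y),np.cos(y),0],[np.cos(y),np.sin(y),0],[0,0,-1]])
    print('dpos',(R.T@(np.array(p)-s['tool_pos'])*1e3).round(1).tolist(),'drot',Ro.from_matrix(R.T@T).as_rotvec().round(4).tolist(),'t',s['time'])
E
python3 -c "
from h import *
go([.506,.289,.10],103.2)"
```

```text
dpos [-429.0, -179.8, 109.4] drot [-0.0014, -0.0007, -0.4552] t 0.1
```

Emit:
{"api": "play_rows", "payload": {"delta_pos": [[-43,-18,8],[-86,-36,16],[-129,-54,24],[-172,-72,32],[-215,-90,40],[-258,-108,50],[-301,-126,65],[-344,-144,80],[-387,-162,95],[-429,-180,109],[-429,-180,109],[-429,-180,109],[-429,-180,109],[-429,-180,109]], "delta_rot": [[0,0,-0.05],[0,0,-0.1],[0,0,-0.15],[0,0,-0.2],[0,0,-0.25],[0,0,-0.3],[0,0,-0.35],[0,0,-0.4],[0,0,-0.43],[-0.001,-0.001,-0.455],[-0.001,-0.001,-0.455],[-0.001,-0.001,-0.455],[-0.001,-0.001,-0.455],[-0.001,-0.001,-0.455]], "hand": [0.6,0.6,0.6,0.6,0.6,0.6,0.6,0.6,0.6,0.6,0.6,0.6,0.6,0.6], "grip_force": 30}}

```text
time: 1.5
tool_pos: [0.5053, 0.2906, 0.1015]
tcp_rot: [[-0.973, -0.23, 0.001], [-0.23, 0.973, 0.001], [-0.002, 0.001, -1.0]]
ft_force: [0.3, 0.2, -0.2]
gripper_width: 0.602
grasp_force: 0.0
```

```bash
python3 -c "
from h import *
go([.506,.289,.004],103.2)
s=bot.observe();print(s['qpos'],s['tool_pos'],s['gripper_width'],s['ft_force'])"
```

```text
dpos [-0.1, -1.8, 97.5] drot [0.0009, 0.0015, 0.0016] t 1.5
[ 1.82133349e+01  1.80434077e+01  9.60929732e+01  5.07630516e-02
  6.57707383e+01 -8.50965919e+01] [0.50533195 0.29057744 0.10154148] 0.6018332553624809 [ 0.26317042  0.21411164 -0.19088884]
```

Emit:
{"api": "play_rows", "payload": {"delta_pos": [[0,-2,25],[0,-2,50],[0,-2,70],[0,-2,85],[0,-2,92],[0,-2,96],[0,-2,97],[0,-2,97],[0,-2,97],[0,-2,97],[0,-2,97],[0,-2,97],[0,-2,97],[0,-2,97],[0,-2,97]], "delta_rot": [[0.001,0.001,0],[0.001,0.001,0],[0.001,0.001,0],[0.001,0.001,0],[0.001,0.001,0],[0.001,0.001,0],[0.001,0.001,0],[0.001,0.001,0],[0.001,0.001,0],[0.001,0.001,0],[0.001,0.001,0],[0.001,0.001,0],[0.001,0.001,0],[0.001,0.001,0],[0.001,0.001,0]], "hand": [0.6,0.6,0.6,0.6,0.6,0.6,0.6,0.4,0.25,0.1,0,0,0,0,0], "grip_force": 30}}

```text
time: 3.0
tool_pos: [0.5067, 0.2876, 0.004]
tcp_rot: [[-0.974, -0.228, 0.0], [-0.228, 0.974, -0.0], [-0.0, -0.0, -1.0]]
ft_force: [0.3, -0.5, -0.0]
gripper_width: -0.002
grasp_force: 0.0
```

```bash
python3 - <<'E'
from h import *
a=vision.get_image('top')[:,:,::-1]; b=vision.get_image('scene')[:,:,::-1]
cv2.imwrite('pics/top1.png',a);cv2.imwrite('pics/scene1.png',b)
A=cv2.resize(a[185:275,140:240],None,fx=5,fy=5,interpolation=2);B=cv2.resize(b[220:320,330:430],None,fx=4.5,fy=4.5,interpolation=2)
h=450;o=np.zeros((450,800,3),np.uint8);o[:,:400]=A[:450,50:450];o[:,400:800]=B[:,:400];cv2.imwrite('pics/c3.png',o)
E
```

```text
(no output)
```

View pics/c3.png

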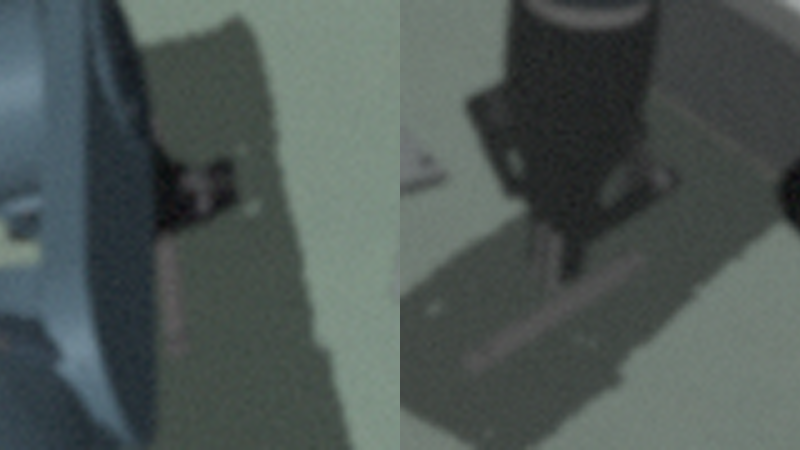

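```bash
python3 - <<'E'
from h import *
s=bot.observe();print(s['tool_pos'],s['gripper_width'])
p=np.array(s['tool_pos'])
print('scene tip',proj('scene',[p,p+[0,0,.02]]),'top tip',proj('top',[p,p+[0,0,.02]]))
e=np.array([[345.6,299.6],[383.3,277.3]]);print(onz('scene',e,.006).round(4))
E
```

```text
[0.50681401 0.28760486 0.00409645] 0.0017304062655972578
scene tip [[363.80187646 289.19541137]
 [364.53765251 282.48918008]] top tip [[183.40354486 230.94309562]
 [181.79208927 229.83320299]]
[[0.5712 0.301  0.006 ]
 [0.4351 0.274  0.006 ]]
```

```bash
python3 - <<'E'
from h import *
a=cv2.imread('pics/top1.png');b=cv2.imread('pics/scene1.png')
p=np.array(bot.observe()['tool_pos'])
def mk(n,im,u0,v0,w,h,f):
    c=cv2.resize(cv2.convertScaleAbs(im[v0:v0+h,u0:u0+w],alpha=2),None,fx=f,fy=f,interpolation=2)
    for q in proj(n,[p,p+[0,0,.0187]]): cv2.circle(c,tuple(int(x) for x in ((q-[u0,v0]+.5)*f)),3,(0,0,255),-1)
    return c
cv2.imwrite('pics/c4.png',np.hstack([mk('top',a,150,190,50,75,8),mk('scene',b,340,230,50,75,8)]))
E
```

```text
(no output)
```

View pics/c4.png

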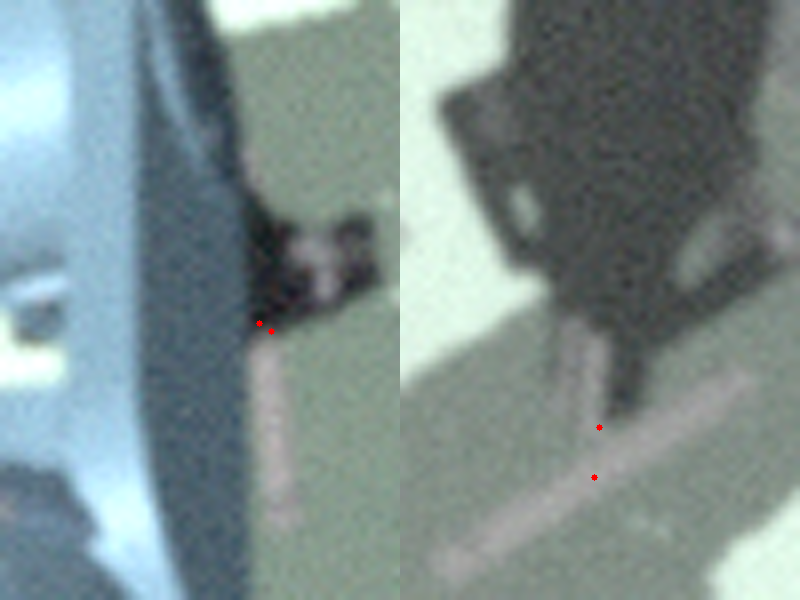

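```bash
python3 - <<'E'
from h import *
for k in(0,1):
    im=cv2.GaussianBlur(cv2.imread(f'pics/top{k}.png'),(3,3),0).astype(float)
    d=im[:,:,2]-im[:,:,1]   # red minus green: pin pinker than bench
    r=[]
    for v in range(238,254,3):
        s=d[v-1:v+2,174:196].mean(0); s=s-np.median(s); w=np.clip(s-s.max()*.4,0,None); r.append(round((w*np.arange(174,196)).sum()/w.sum(),1))
    print('top',k,r)
    im=cv2.GaussianBlur(cv2.imread(f'pics/scene{k}.png'),(3,3),0).astype(float);d=im[:,:,2]-im[:,:,1];r=[]
    for u in(348,352,356,374,378,381):
        v0=int(299-(u-346)*.6)-9; s=d[v0:v0+19,u-1:u+2].mean(1);s=s-np.median(s);w=np.clip(s-s.max()*.4,0,None);r.append(round((w*np.arange(v0,v0+19)).sum()/w.sum(),1))
    print('scene',k,r)
E
```

```text
top 0 [np.float64(183.3), np.float64(183.7), np.float64(184.0), np.float64(184.3), np.float64(184.6), np.float64(184.9)]
scene 0 [np.float64(298.9), np.float64(296.1), np.float64(293.7), np.float64(282.3), np.float64(279.9), np.float64(278.1)]
top 1 [np.float64(183.3), np.float64(183.6), np.float64(183.9), np.float64(184.4), np.float64(184.6), np.float64(185.0)]
scene 1 [np.float64(299.0), np.float64(295.9), np.float64(293.6), np.float64(282.0), np.float64(279.8), np.float64(278.1)]
```

Emit:
{"api": "play_rows", "payload": {"delta_pos": [[0,0,0],[0,0,0],[0,0,0],[0,0,0],[0,0,0],[0,0,1],[0,0,2],[0,0,3],[0,0,4],[0,0,5],[0,0,6],[0,0,6]], "delta_rot": [[0,0,0],[0,0,0],[0,0,0],[0,0,0],[0,0,0],[0,0,0],[0,0,0],[0,0,0],[0,0,0],[0,0,0],[0,0,0],[0,0,0]], "hand": [0.5,0.5,0.5,0.5,0.5,0.5,0.5,0.5,0.5,0.5,0.5,0.5]}}

```text
time: 4.3
tool_pos: [0.5067, 0.2875, -0.0021]
tcp_rot: [[-0.974, -0.228, -0.0], [-0.228, 0.974, -0.0], [0.0, -0.0, -1.0]]
ft_force: [-0.5, 0.5, 0.1]
gripper_width: 0.5
grasp_force: 0.0
```

Emit:
{"api": "play_rows", "payload": {"delta_pos": [[0,0,1],[0,0,2],[0,0,3],[0,0,4],[0,0,5],[0,0,5]], "delta_rot": [[0,0,0],[0,0,0],[0,0,0],[0,0,0],[0,0,0],[0,0,0]], "hand": [0.5,0.5,0.5,0.5,0.5,0.5]}}

```text
time: 4.9
tool_pos: [0.5066, 0.2876, -0.0071]
tcp_rot: [[-0.974, -0.228, -0.0], [-0.228, 0.974, -0.0], [0.0, -0.0, -1.0]]
ft_force: [-0.5, -0.0, -0.4]
gripper_width: 0.504
grasp_force: 0.0
```

Emit:
{"api": "play_rows", "payload": {"delta_pos": [[0,0,0],[0,0,0],[0,0,0],[0,0,0],[0,0,0],[0,0,0],[0,0,0]], "delta_rot": [[0,0,0],[0,0,0],[0,0,0],[0,0,0],[0,0,0],[0,0,0],[0,0,0]], "hand": [0.4,0.3,0.2,0.1,0,0,0], "grip_force": 25}}

```text
time: 5.6
tool_pos: [0.5068, 0.2876, -0.0069]
tcp_rot: [[-0.974, -0.228, 0.0], [-0.228, 0.974, -0.0], [-0.0, -0.0, -1.0]]
ft_force: [0.6, 0.6, -0.1]
gripper_width: -0.002
grasp_force: 0.0
```

```bash
python3 - <<'E'
from h import *
a=vision.get_image('top')[:,:,::-1].copy(); b=vision.get_image('scene')[:,:,::-1].copy()
cv2.imwrite('pics/top2.png',a);cv2.imwrite('pics/scene2.png',b)
p=np.array(bot.observe()['tool_pos'])
def mk(n,im,u0,v0,w,h,f):
    c=cv2.resize(cv2.convertScaleAbs(im[v0:v0+h,u0:u0+w],alpha=2),None,fx=f,fy=f,interpolation=2)
    for q in proj(n,[p,p+[0,0,.0187]]): cv2.circle(c,tuple(int(x) for x in ((q-[u0,v0]+.5)*f)),2,(0,0,255),-1)
    return c
cv2.imwrite('pics/c5.png',np.hstack([mk('scene',cv2.imread('pics/scene1.png'),340,240,50,75,8),mk('scene',b,340,240,50,75,8)]))
E
```

```text
(no output)
```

View pics/c5.png

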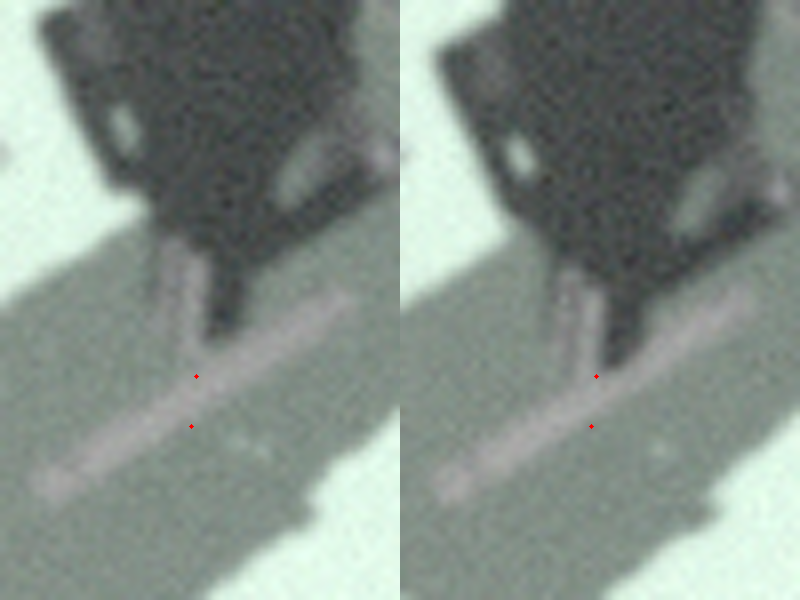

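Emit:
{"api": "play_rows", "payload": {"delta_pos": [[0,0,0],[0,0,0],[0,0,0],[0,0,0],[0,0,2],[0,0,4],[0,0,6],[0,0,8],[0,0,8]], "delta_rot": [[0,0,0],[0,0,0],[0,0,0],[0,0,0],[0,0,0],[0,0,0],[0,0,0],[0,0,0],[0,0,0]], "hand": [0.4,0.4,0.4,0.4,0.4,0.4,0.4,0.4,0.4]}}

```text
time: 6.6
tool_pos: [0.5064, 0.2875, -0.0154]
tcp_rot: [[-0.974, -0.228, -0.001], [-0.228, 0.974, -0.0], [0.001, -0.0, -1.0]]
ft_force: [0.1, -0.8, 0.2]
gripper_width: 0.395
grasp_force: 0.0
```

Emit:
{"api": "play_rows", "payload": {"delta_pos": [[0,0,0],[0,0,0],[0,0,0],[0,0,0],[0,0,0],[0,0,0],[0,0,0]], "delta_rot": [[0,0,0],[0,0,0],[0,0,0],[0,0,0],[0,0,0],[0,0,0],[0,0,0]], "hand": [0.3,0.2,0.1,0,0,0,0], "grip_force": 25}}

```text
time: 7.3
tool_pos: [0.5069, 0.2877, -0.0147]
tcp_rot: [[-0.974, -0.228, 0.001], [-0.228, 0.974, -0.0], [-0.001, -0.0, -1.0]]
ft_force: [-1.6, 0.4, 3.3]
gripper_width: 0.116
grasp_force: 24.7
```

Emit:
{"api": "play_rows", "payload": {"delta_pos": [[0,0,0],[0,0,0],[0,0,0],[0,0,1],[0,0,2],[0,0,3],[0,0,4],[0,0,4],[0,0,4]], "delta_rot": [[0,0,0],[0,0,0],[0,0,0],[0,0,0],[0,0,0],[0,0,0],[0,0,0],[0,0,0],[0,0,0]], "hand": [0.3,0.3,0.3,0.3,0.3,0.3,0.3,0.3,0.3]}}

```text
time: 8.2
tool_pos: [0.5068, 0.2876, -0.019]
tcp_rot: [[-0.974, -0.228, 0.0], [-0.228, 0.974, -0.0], [-0.0, -0.0, -1.0]]
ft_force: [0.5, 0.6, 1.3]
gripper_width: 0.302
grasp_force: 0.0
```

Emit:
{"api": "play_rows", "payload": {"delta_pos": [[0,0,0],[0,0,0],[0,0,0],[0,0,0],[0,0,0],[0,0,0]], "delta_rot": [[0,0,0],[0,0,0],[0,0,0],[0,0,0],[0,0,0],[0,0,0]], "hand": [0.2,0.1,0,0,0,0]}}

```text
time: 8.8
tool_pos: [0.5069, 0.2876, -0.0188]
tcp_rot: [[-0.974, -0.228, 0.0], [-0.228, 0.974, -0.0], [-0.0, -0.0, -1.0]]
ft_force: [-0.3, -0.3, 2.1]
gripper_width: 0.122
grasp_force: 25.6
```

Emit:
{"api": "play_rows", "payload": {"delta_pos": [[0,0,-5],[0,0,-15],[0,0,-30],[0,0,-50],[0,0,-70],[0,0,-80],[0,0,-80],[0,0,-80]], "delta_rot": [[0,0,0],[0,0,0],[0,0,0],[0,0,0],[0,0,0],[0,0,0],[0,0,0],[0,0,0]], "hand": [0,0,0,0,0,0,0,0], "grip_force": 30}}

```text
time: 9.6
tool_pos: [0.5066, 0.2875, 0.0611]
tcp_rot: [[-0.974, -0.228, 0.0], [-0.228, 0.974, -0.0], [-0.0, -0.0, -1.0]]
ft_force: [0.7, -0.4, -1.5]
gripper_width: 0.124
grasp_force: 29.5
```

```bash
python3 -c "
from h import *
go([.5755,.0635,.062],-4.04)"
```

```text
dpos [-15.9, -233.9, -0.9] drot [0.0001, 0.0004, 1.8715] t 9.6
```

Emit:
{"api": "play_rows", "payload": {"delta_pos": [[-1,-15,-5],[-2,-32,-5],[-3,-50,-5],[-4,-68,-5],[-5,-86,-5],[-6,-104,-5],[-7,-122,-5],[-8,-140,-5],[-10,-158,-5],[-11,-176,-5],[-12,-194,-5],[-14,-210,-5],[-15,-222,-5],[-16,-230,-2],[-16,-234,0],[-16,-234,0],[-16,-234,0],[-16,-234,0]], "delta_rot": [[0,0,0.08],[0,0,0.2],[0,0,0.33],[0,0,0.46],[0,0,0.6],[0,0,0.74],[0,0,0.88],[0,0,1.02],[0,0,1.16],[0,0,1.3],[0,0,1.44],[0,0,1.57],[0,0,1.69],[0,0,1.79],[0,0,1.85],[0,0,1.871],[0,0,1.871],[0,0,1.871]], "hand": [0,0,0,0,0,0,0,0,0,0,0,0,0,0,0,0,0,0]}}

```text
time: 11.4
tool_pos: [0.5753, 0.0638, 0.0607]
tcp_rot: [[0.068, 0.998, -0.001], [0.998, -0.068, -0.0], [-0.0, -0.001, -1.0]]
ft_force: [0.7, -0.2, -0.8]
gripper_width: 0.121
grasp_force: 29.6
```

```bash
python3 - <<'E'
from h import *
a=vision.get_image('top')[:,:,::-1].copy(); b=vision.get_image('scene')[:,:,::-1].copy()
cv2.imwrite('pics/top3.png',a);cv2.imwrite('pics/scene3.png',b)
p=np.array(bot.observe()['tool_pos']);print(p)
def mk(n,im,u0,v0,w,h,f):
    c=cv2.resize(cv2.convertScaleAbs(im[v0:v0+h,u0:u0+w],alpha=1.6),None,fx=f,fy=f,interpolation=2)
    for q in proj(n,[p+[0,0,.025]]): cv2.circle(c,tuple(int(x) for x in ((q-[u0,v0]+.5)*f)),2,(0,0,255),-1)
    return c
cv2.imwrite('pics/c6.png',np.hstack([mk('top',a,215,185,80,100,5),mk('scene',b,255,200,80,100,5)]))
E
```

```text
[0.57557833 0.06378242 0.06102959]
```

View pics/c6.png

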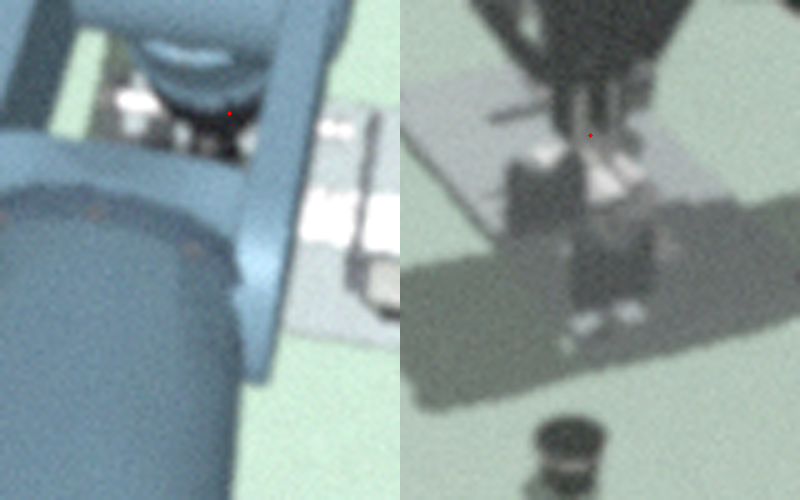

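```bash
python3 - <<'E'
from h import *
p=np.array(bot.observe()['tool_pos'])
y=np.radians(-4.04);gx=np.array([np.cos(y),np.sin(y),0]);gy=np.array([-np.sin(y),np.cos(y),0])
k=lambda X:((proj('scene',X)-[255,200]+.5)*5+[400,0]).round().tolist()
pin=p+[0,0,.025]
print('pin ends',k([pin-.07*gy,pin,pin+.07*gy]),'at z-.02',k([pin+.07*gy-[0,0,.02]]))
m=np.array([.575,.0641,0])
for s in(-1,1):
  c=m+s*.04*gy+.007*gy
  print('saddle +y face corners top L,R, bottom L,R, V',k([c-.022*gx+[0,0,.054],c+.022*gx+[0,0,.054],c-.022*gx+[0,0,.01],c+.022*gx+[0,0,.01],c+[0,0,.0375]]))
E
```

```text
pin ends [[532.0, 77.0], [590.0, 135.0], [654.0, 198.0]] at z-.02 [[652.0, 232.0]]
saddle +y face corners top L,R, bottom L,R, V [[599.0, 151.0], [526.0, 168.0], [597.0, 219.0], [525.0, 237.0], [562.0, 185.0]]
saddle +y face corners top L,R, bottom L,R, V [[669.0, 221.0], [594.0, 240.0], [666.0, 292.0], [592.0, 312.0], [631.0, 257.0]]
```

```bash
python3 - <<'E'
from h import *
S=lambda p:cp(p,5,235,180);T=lambda p:cp(np.array(p)-[400,0],5,255,200)
y=np.radians(-4.04);R=np.array([[np.cos(y),-np.sin(y)],[np.sin(y),np.cos(y)]])
for nm,f,near,far in(('c2',S,[[273,408],[355,393]],[[207,333],[287,315]]),('c6',T,[[575,310],[652,295]],[[505,237],[583,220]])):
    N=onz('scene',f(near),.01)[:,:2];F=onz('scene',f(far),.01)[:,:2]
    print(nm,'z10 widths',np.linalg.norm(N[0]-N[1]).round(4),np.linalg.norm(F[0]-F[1]).round(4),'spacing',np.linalg.norm(N.mean(0)-F.mean(0)).round(4))
    d=N.mean(0)-F.mean(0);print(' yaw from spacing',np.degrees(np.arctan2(d[1],d[0]))-90,'mid',((N.mean(0)+F.mean(0))/2-.007*R[:,1]).round(4))
# scene-derived plate: holes dots at z .01
D=onz('scene',S([[300,432],[95,190],[507,378]]),.01);print(D.round(4))
def edge(n,im,p0,p1):pass
# dark saddles in top0: fit saddle top blobs by darkness
a=cv2.GaussianBlur(cv2.imread('pics/top0.png'),(3,3),0);g=a.max(2)
m=(g<95).astype(np.uint8);m[:,:230]=0;m[:,340:]=0;m[:195]=0;m[265:]=0
k,l,st,c=cv2.connectedComponentsWithStats(m);print([(st[i].tolist(),c[i].round(1).tolist(),onz('top',[c[i]],.054)[0,:2].round(4).tolist()) for i in range(1,k) if st[i,4]>25])
E
```

```text
c2 z10 widths 0.0459 0.0481 spacing 0.0829
 yaw from spacing -5.291507588037874 mid [0.5803 0.0583]
c6 z10 widths 0.0433 0.0465 spacing 0.081
 yaw from spacing -3.5885505639996325 mid [0.5828 0.0607]
[[ 0.6064  0.128   0.01  ]
 [ 0.58   -0.1515  0.01  ]
 [ 0.4837  0.1381  0.01  ]]
[([244, 200, 7, 17, 84], [247.2, 208.1], [0.5774, 0.1028]), ([272, 204, 6, 17, 74], [274.4, 211.7], [0.5723, 0.0256]), ([284, 235, 5, 8, 26], [286.0, 238.5], [0.4989, -0.0122])]
```

```bash
python3 - <<'E'
from h import *
b=cv2.imread('pics/scene3.png')
c=cv2.resize(cv2.convertScaleAbs(b[205:255,265:325],alpha=2.2,beta=-40),None,fx=12,fy=12,interpolation=2)
p=np.array(bot.observe()['tool_pos'])+[0,0,.025];y=np.radians(-4.04);gy=np.array([-np.sin(y),np.cos(y),0])
for q in proj('scene',[p-.07*gy,p,p+.07*gy]): cv2.circle(c,tuple(int(x) for x in (q-[265,205]+.5)*12),3,(0,0,255),-1)
cv2.imwrite('pics/c7.png',c)
E
```

```text
(no output)
```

View pics/c7.png

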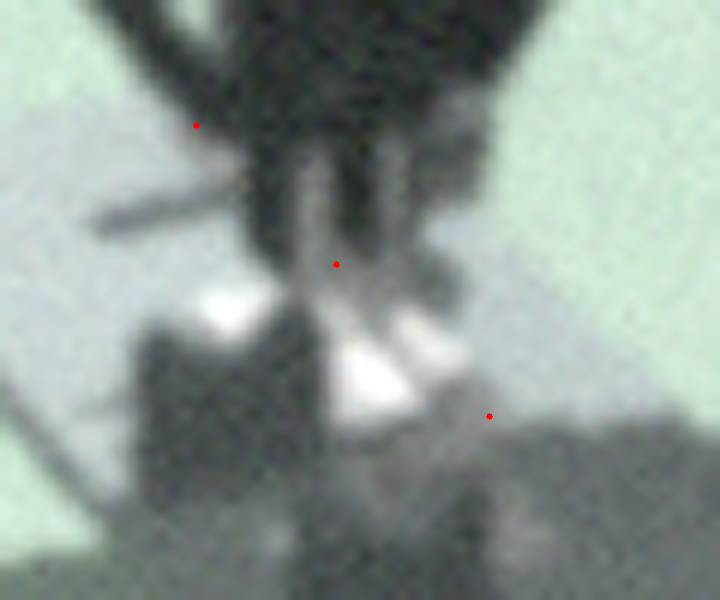

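Emit:
{"api": "play_rows", "payload": {"delta_pos": [[-2,2,5],[-2.6,2.7,12],[-2.6,2.7,19],[-2.6,2.7,24],[-2.6,2.7,28],[-2.6,2.7,30],[-2.6,2.7,32],[-2.6,2.7,32]], "delta_rot": [[0,0,0],[0,0,0],[0,0,0],[0,0,0],[0,0,0],[0,0,0],[0,0,0],[0,0,0]], "hand": [0,0,0,0,0,0,0,0]}}

```text
time: 12.3
tool_pos: [0.5782, 0.0606, 0.029]
tcp_rot: [[0.07, 0.998, 0.0], [0.998, -0.07, -0.0], [-0.0, 0.0, -1.0]]
ft_force: [-0.0, 0.9, -1.4]
gripper_width: 0.119
grasp_force: 29.6
```

Emit:
{"api": "play_rows", "payload": {"delta_pos": [[0,0,1],[0,0,2],[0,0,3],[0,0,3]], "delta_rot": [[0,0,0],[0,0,0],[0,0,0],[0,0,0]], "hand": [0,0,0,0]}}

```text
time: 12.7
tool_pos: [0.5782, 0.0606, 0.0261]
tcp_rot: [[0.07, 0.998, 0.0], [0.998, -0.07, -0.0], [-0.0, 0.0, -1.0]]
ft_force: [-0.5, 0.1, -0.4]
gripper_width: 0.119
grasp_force: 29.6
```

Emit:
{"api": "play_rows", "payload": {"delta_pos": [[0,0,1],[0,0,2],[0,0,2]], "delta_rot": [[0,0,0],[0,0,0],[0,0,0]], "hand": [0,0,0]}}

```text
time: 13.0
tool_pos: [0.5781, 0.0607, 0.024]
tcp_rot: [[0.07, 0.998, -0.0], [0.998, -0.07, -0.0], [-0.0, -0.0, -1.0]]
ft_force: [-0.1, -0.6, -1.6]
gripper_width: 0.122
grasp_force: 29.6
```

Emit:
{"api": "play_rows", "payload": {"delta_pos": [[0,0,1],[0,0,2],[0,0,2]], "delta_rot": [[0,0,0],[0,0,0],[0,0,0]], "hand": [0,0,0]}}

```text
time: 13.3
tool_pos: [0.5788, 0.0606, 0.0224]
tcp_rot: [[0.07, 0.998, 0.001], [0.998, -0.07, -0.0], [-0.0, 0.001, -1.0]]
ft_force: [1.1, 0.0, -0.3]
gripper_width: 0.121
grasp_force: 29.8
```

Emit:
{"api": "play_rows", "payload": {"delta_pos": [[0,1,0],[0,1,0.5],[0,1,1],[0,1,1]], "delta_rot": [[0,0,0],[0,0,0],[0,0,0],[0,0,0]], "hand": [0,0,0,0]}}

```text
time: 13.7
tool_pos: [0.5797, 0.0605, 0.0214]
tcp_rot: [[0.07, 0.998, 0.001], [0.998, -0.07, -0.0], [-0.0, 0.001, -1.0]]
ft_force: [0.5, -0.3, 0.6]
gripper_width: 0.122
grasp_force: 30.0
```

Emit:
{"api": "play_rows", "payload": {"delta_pos": [[0,0.5,0.4],[0,0.5,0.8],[0,0.5,0.8]], "delta_rot": [[0,0,0],[0,0,0],[0,0,0]], "hand": [0,0,0]}}

```text
time: 14.0
tool_pos: [0.58, 0.0605, 0.0211]
tcp_rot: [[0.07, 0.998, 0.0], [0.998, -0.07, -0.0], [-0.0, 0.0, -1.0]]
ft_force: [-2.1, -0.0, 7.6]
gripper_width: 0.122
grasp_force: 30.6
```

Emit:
{"api": "play_rows", "payload": {"delta_pos": [[0,-0.2,-0.5],[0,-0.2,-0.5],[0,-0.2,-0.5],[0,-0.2,-0.5],[0,-0.2,-0.5],[0,-0.2,-0.5],[0,-0.2,-0.5],[0,-0.2,-0.5]], "delta_rot": [[0,0,0],[0,0,0],[0,0,0],[0,0,0],[0,0,0],[0,0,0],[0,0,0],[0,0,0]], "hand": [0.12,0.14,0.16,0.2,0.25,0.3,0.35,0.35], "grip_force": 20}}

```text
time: 14.8
tool_pos: [0.5795, 0.0605, 0.0208]
tcp_rot: [[0.07, 0.998, 0.0], [0.998, -0.07, -0.0], [-0.0, 0.0, -1.0]]
ft_force: [0.7, -0.4, -0.3]
gripper_width: 0.351
grasp_force: 0.0
```

Emit:
{"api": "play_rows", "payload": {"delta_pos": [[0,0,-8],[0,0,-20],[0,0,-35],[0,0,-55],[0,0,-75],[0,0,-80],[0,0,-80]], "delta_rot": [[0,0,0],[0,0,0],[0,0,0],[0,0,0],[0,0,0],[0,0,0],[0,0,0]], "hand": [0.38,0.4,0.45,0.5,0.6,0.7,0.7]}}

```text
time: 15.5
tool_pos: [0.5808, 0.0605, 0.1028]
tcp_rot: [[0.07, 0.998, 0.004], [0.998, -0.07, -0.001], [-0.0, 0.004, -1.0]]
ft_force: [0.8, -0.0, -0.6]
gripper_width: 0.697
grasp_force: 0.0
```

```bash
python3 - <<'E'
from h import *
go([.497,-.043,.10],-4.04)
# refine clip line vs feeler/pointer in top0: intensity profile along gauge y
a=cv2.imread('pics/top0.png');b=np.array([.5425,.0293]);y=np.radians(-4.04);R=np.array([[np.cos(y),-np.sin(y)],[np.sin(y),np.cos(y)]])
def prof(n,im,z,xs,ys):
    G=np.array([[x,v] for v in ys for x in xs])/1e3;W=np.c_[G@R.T+b,np.full(len(G),z)]
    q=proj(n,W).astype(np.float32);g=cv2.remap(im,q[:,0].reshape(-1,1),q[:,1].reshape(-1,1),cv2.INTER_LINEAR)[:,0].mean(1)
    return g.reshape(len(ys),len(xs)).mean(1).round().astype(int).tolist()
ys=np.arange(-10,14,2);print('clip',prof('top',a,.017,np.arange(-14,4,1),ys))
ys=np.arange(-56,-30,2);print('feeler',prof('top',a,.061,np.arange(15,45,1),ys),'blade z.06 x-20..-5',prof('top',a,.061,np.arange(-25,-5,1),ys))
ys=np.arange(-60,-40,2);print('headfront',prof('top',a,.066,np.arange(-54,-38,1),ys))
E
```

```text
dpos [-109.1, -76.3, 2.5] drot [0.0038, 0.0003, 0.0005] t 15.5
clip [169, 163, 147, 127, 112, 109, 118, 135, 153, 164, 168, 169]
feeler [132, 132, 131, 128, 120, 108, 95, 89, 95, 109, 122, 128, 130] blade z.06 x-20..-5 [184, 185, 184, 180, 168, 145, 121, 110, 122, 143, 158, 166, 171]
headfront [129, 128, 127, 121, 108, 94, 84, 80, 80, 82]
```

Emit:
{"api": "play_rows", "payload": {"delta_pos": [[-15,-10,0],[-40,-28,0],[-70,-48,0],[-95,-65,1],[-108,-76,2],[-108,-76,2],[-108,-76,2]], "delta_rot": [[0,0,0],[0,0,0],[0.002,0,0],[0.002,0,0],[0.002,0,0],[0.002,0,0],[0.002,0,0]], "hand": [0.7,0.7,0.7,0.7,0.7,0.7,0.7]}}

```text
time: 16.2
tool_pos: [0.496, -0.0418, 0.0984]
tcp_rot: [[0.071, 0.997, -0.002], [0.997, -0.071, 0.0], [0.0, -0.002, -1.0]]
ft_force: [0.7, 0.6, 0.1]
gripper_width: 0.704
grasp_force: 0.0
```

```bash
python3 - <<'E'
from h import *
go([.497,-.042,.012],-4.04)
b=vision.get_image('scene')[:,:,::-1].copy();cv2.imwrite('pics/scene4.png',b)
a=vision.get_image('top')[:,:,::-1].copy();cv2.imwrite('pics/top4.png',a)
S=cv2.resize(cv2.convertScaleAbs(b[190:290,245:345],alpha=1.5),None,fx=5,fy=5,interpolation=2)
T=cv2.resize(cv2.convertScaleAbs(a[185:285,225:285],alpha=1.5),None,fx=5,fy=5,interpolation=2)
cv2.imwrite('pics/c8.png',np.hstack([T,S]))
p=np.array(bot.observe()['tool_pos']);print((proj('scene',[p+[0,0,.019],[p[0],p[1],.066]])-[245,190])*5+[300,0])
E
```

```text
dpos [-0.2, 1.3, 86.4] drot [-0.0023, -0.0003, -0.0005] t 16.2
[[562.67890737  18.26639535]
 [560.3248068   99.51603511]]
```

View pics/c8.png

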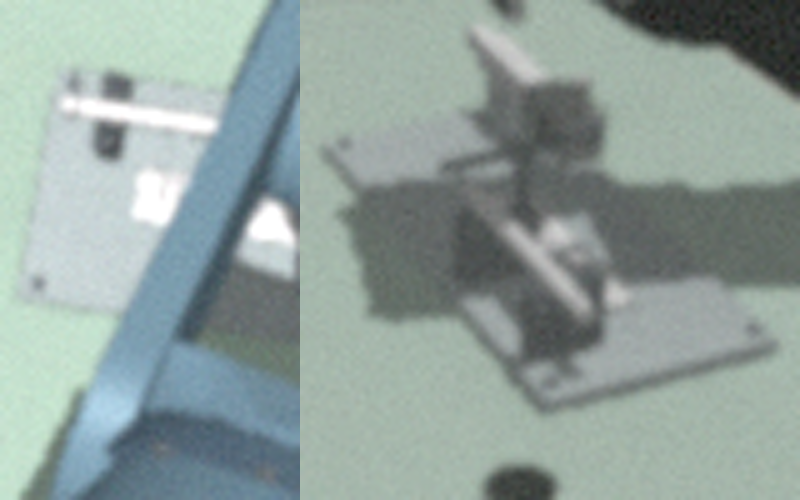

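Emit:
{"api": "play_rows", "payload": {"delta_pos": [[0,1,15],[0,1,30],[0,1,42],[0,1,52],[0,1,60],[0,1,66],[0,1,72],[0,1,77],[0,1,81],[0,1,84],[0,1,86],[0,1,86]], "delta_rot": [[0,0,0],[-0.002,0,0],[-0.002,0,0],[-0.002,0,0],[-0.002,0,0],[-0.002,0,0],[-0.002,0,0],[-0.002,0,0],[-0.002,0,0],[-0.002,0,0],[-0.002,0,0],[-0.002,0,0]], "hand": [0.7,0.7,0.7,0.7,0.7,0.7,0.7,0.7,0.7,0.7,0.7,0.7]}}

```text
time: 17.5
tool_pos: [0.4969, -0.0419, 0.0127]
tcp_rot: [[0.07, 0.998, 0.0], [0.998, -0.07, -0.0], [-0.0, 0.0, -1.0]]
ft_force: [1.0, -0.3, 0.3]
gripper_width: 0.7
grasp_force: 0.0
```

Emit:
{"api": "play_rows", "payload": {"delta_pos": [[0,0,0],[0,0,0],[0,0,0],[0,0,0],[0,0,0]], "delta_rot": [[0,0,0],[0,0,0],[0,0,0],[0,0,0],[0,0,0]], "hand": [0.6,0.5,0.45,0.42,0.4], "grip_force": 20}}

```text
time: 18.0
tool_pos: [0.4945, -0.0415, 0.0124]
tcp_rot: [[0.069, 0.998, -0.005], [0.998, -0.069, 0.001], [0.0, -0.005, -1.0]]
ft_force: [-11.1, -0.5, 7.3]
gripper_width: 0.401
grasp_force: 5.0
```

Emit:
{"api": "play_rows", "payload": {"delta_pos": [[0,-1.5,0],[0,-3,0],[0,-4,0],[0,-4,0]], "delta_rot": [[0,0,0],[0,0,0],[0,0,0],[0,0,0]], "hand": [0.42,0.42,0.42,0.42]}}

```text
time: 18.4
tool_pos: [0.4926, -0.0414, 0.0125]
tcp_rot: [[0.07, 0.998, -0.0], [0.998, -0.07, 0.0], [0.0, -0.0, -1.0]]
ft_force: [-2.9, 1.6, -1.3]
gripper_width: 0.423
grasp_force: 1.6
```

Emit:
{"api": "play_rows", "payload": {"delta_pos": [[0,-1,0],[0,-1.8,0],[0,-1.8,0],[0,-1.8,0],[0,-1.8,0],[0,-1.8,0],[0,-1.8,0],[0,-1.8,0]], "delta_rot": [[0,0,0],[0,0,0],[0,0,0],[0,0,0],[0,0,0],[0,0,0],[0,0,0],[0,0,0]], "hand": [0.4,0.38,0.36,0.34,0.32,0.3,0.2,0.2], "grip_force": 25}}

```text
time: 19.2
tool_pos: [0.4911, -0.0415, 0.0132]
tcp_rot: [[0.07, 0.998, -0.0], [0.998, -0.07, -0.0], [-0.0, -0.0, -1.0]]
ft_force: [-5.1, 2.6, 4.6]
gripper_width: 0.308
grasp_force: 24.8
```

Emit:
{"api": "play_rows", "payload": {"delta_pos": [[0,-0.3,0],[0,-0.3,0],[1,-0.3,0],[3,-0.3,0],[5,-0.3,0],[8,-0.3,0],[11,-0.3,0],[14,-0.3,0],[17,-0.3,0],[20,-0.3,0],[20,-0.3,0]], "delta_rot": [[0,0,0],[0,0,0],[0,0,0],[0,0,0],[0,0,0],[0,0,0],[0,0,0],[0,0,0],[0,0,0],[0,0,0],[0,0,0]], "hand": [0,0,0,0,0,0,0,0,0,0,0], "grip_force": 40}}

```text
time: 20.3
tool_pos: [0.4928, -0.022, 0.0132]
tcp_rot: [[0.07, 0.998, 0.001], [0.998, -0.07, -0.001], [-0.001, 0.001, -1.0]]
ft_force: [-4.4, -0.5, 4.6]
gripper_width: 0.303
grasp_force: 41.5
```

Emit:
{"api": "play_rows", "payload": {"delta_pos": [[2,0,0],[5,0,0],[8,0,0],[11,0,0],[14,0,0],[17,0,0],[20,0,0],[22,0,0],[22.4,0,0],[22.4,0,0]], "delta_rot": [[0,0,0],[0,0,0],[0,0,0],[0,0,0],[0,0,0],[0,0,0],[0,0,0],[0,0,0],[0,0,0],[0,0,0]], "hand": [0,0,0,0,0,0,0,0,0,0]}}

```text
time: 21.3
tool_pos: [0.4947, 0.0007, 0.0132]
tcp_rot: [[0.07, 0.998, 0.002], [0.998, -0.07, -0.001], [-0.0, 0.002, -1.0]]
ft_force: [-2.7, -3.4, 6.1]
gripper_width: 0.299
grasp_force: 42.0
```

```bash
python3 - <<'E'
from h import *
b=vision.get_image('scene')[:,:,::-1].copy();cv2.imwrite('pics/scene5.png',b)
a=vision.get_image('top')[:,:,::-1].copy();cv2.imwrite('pics/top5.png',a)
# robot-referenced gauge frame: head centre (home) = (-45, hy)
y=np.radians(-4.04);R=np.array([[np.cos(y),-np.sin(y)],[np.sin(y),np.cos(y)]])
h0=np.array([.4913,-.0415])
def pr(im,z,xs,ys,n='scene'):
    G=np.array([[x+45,v] for v in ys for x in xs])/1e3;W=np.c_[G@R.T+h0,np.full(len(G),z)]
    q=proj(n,W).astype(np.float32);g=cv2.remap(im,q[:,0].reshape(-1,1),q[:,1].reshape(-1,1),1)[:,0].mean(1)
    return g.reshape(len(ys),len(xs)).mean(1).round().astype(int).tolist()
s0=cv2.imread('pics/scene0.png');s4=cv2.imread('pics/scene4.png')
ys=np.arange(14,100,4);print('ys rel TCP home',ys.tolist())
for nm,z,xs in(('feeler tip z.06',.06,range(20,45)),('feeler z.06 mid',.06,range(-15,8)),('strip z.014',.014,range(-16,4)),('clip z.017',.017,range(-10,10))):
    print(nm);[print('  ',k,pr(im,z,xs,ys)) for k,im in((0,s0),(4,s4),(5,b))]
E
```

```text
ys rel TCP home [14, 18, 22, 26, 30, 34, 38, 42, 46, 50, 54, 58, 62, 66, 70, 74, 78, 82, 86, 90, 94, 98]
feeler tip z.06
   0 [105, 102, 96, 86, 78, 77, 86, 98, 104, 106, 106, 106, 105, 104, 105, 105, 102, 96, 88, 79, 73, 73]
   4 [107, 103, 95, 82, 72, 73, 82, 91, 93, 88, 80, 72, 68, 68, 68, 68, 68, 66, 64, 63, 64, 69]
   5 [112, 111, 111, 112, 111, 111, 111, 111, 111, 108, 106, 103, 98, 88, 74, 63, 60, 62, 63, 63, 63, 64]
feeler z.06 mid
   0 [66, 65, 64, 63, 63, 60, 60, 63, 65, 66, 66, 67, 69, 71, 71, 70, 70, 69, 70, 72, 76, 82]
   4 [65, 62, 58, 55, 54, 56, 59, 63, 67, 68, 67, 67, 68, 69, 66, 66, 65, 65, 65, 66, 66, 66]
   5 [67, 67, 67, 68, 70, 73, 75, 74, 71, 66, 64, 63, 63, 61, 57, 57, 58, 61, 64, 65, 65, 65]
strip z.014
   0 [85, 78, 74, 73, 75, 80, 89, 98, 106, 112, 117, 118, 112, 103, 95, 97, 108, 117, 117, 111, 100, 88]
   4 [61, 60, 60, 61, 65, 72, 82, 93, 107, 117, 123, 122, 117, 107, 96, 92, 92, 92, 86, 79, 75, 72]
   5 [59, 59, 60, 60, 62, 62, 63, 63, 62, 62, 63, 66, 68, 68, 67, 69, 72, 76, 80, 83, 86, 86]
clip z.017
   0 [101, 91, 79, 71, 67, 67, 70, 76, 84, 92, 99, 105, 109, 108, 101, 94, 95, 106, 115, 114, 109, 98]
   4 [68, 64, 61, 61, 62, 66, 72, 80, 89, 101, 111, 119, 121, 119, 111, 100, 94, 94, 93, 89, 84, 80]
   5 [59, 60, 59, 59, 60, 61, 62, 63, 64, 63, 63, 64, 66, 70, 72, 73, 75, 78, 81, 83, 85, 85]
```

```bash
python3 - <<'E'
from h import *
y=np.radians(-4.04);R=np.array([[np.cos(y),-np.sin(y)],[np.sin(y),np.cos(y)]])
def cen(n,im,o,z,xs,ys,clipw=10):
    G=np.array([[x,v] for v in ys for x in xs])/1e3;W=np.c_[G@R.T+o,np.full(len(G),z)]
    q=proj(n,W).astype(np.float32);g=cv2.remap(im,q[:,0].reshape(-1,1),q[:,1].reshape(-1,1),2)[:,0].mean(1).reshape(len(ys),len(xs)).mean(1)
    i=np.argmin(g);k=abs(ys-ys[i])<=clipw;base=np.polyval(np.polyfit([ys[k][0],ys[k][-1]],[g[k][0],g[k][-1]],1),ys[k]);w=np.clip(base-g[k],0,None)
    return round((w*ys[k]).sum()/w.sum(),2)
t=cv2.imread('pics/top0.png');s=cv2.imread('pics/scene0.png');o=np.array([.5425,.0293]);oy=R@np.array([0,0])
for xs in(range(-22,-14),range(-14,-6),range(-6,2)): print('clip top',cen('top',t,o,.017,xs,np.arange(-14,14,.5)),'clip z.015',cen('top',t,o,.015,xs,np.arange(-14,14,.5)))
for xs in(range(0,15),range(15,30),range(30,44)): print('feeler top',cen('top',t,o,.061,xs,np.arange(-58,-28,.5)))
h0=np.array([.4913,-.0415])+R@np.array([.045,0])
for xs in(range(-20,-12),range(-12,-4),range(-4,4)): print('clip scene',cen('scene',s,h0,.017,xs,np.arange(58,88,.5),8))
for xs in(range(10,20),range(20,30),range(30,44)): print('feeler scene',cen('scene',s,h0,.058,xs,np.arange(15,50,.5)))
st=bot.observe();print(st['tool_pos'],st['qvel'].round(3) if hasattr(st['qvel'],'round') else st['qvel'])
E
```

```text
clip top -0.91 clip z.015 -0.9
clip top -0.24 clip z.015 -0.18
clip top -0.36 clip z.015 -0.28
feeler top -42.3
feeler top -42.26
feeler top -42.1
clip scene 75.95
clip scene 75.04
clip scene 76.16
feeler scene 29.17
feeler scene 29.77
feeler scene 29.51
[0.49469585 0.00065594 0.01323558] [-0.035 -0.048  0.015 -0.116  0.041 -0.05 ]
```

Emit:
{"api": "play_rows", "payload": {"delta_pos": [[0.5,0,0],[0.5,0,0],[0.5,0,0],[0.5,0,0],[0.5,0,0]], "delta_rot": [[0,0,0],[0,0,0],[0,0,0],[0,0,0],[0,0,0]], "hand": [0,0,0,0,0]}}

```text
time: 21.9
tool_pos: [0.4947, 0.001, 0.0132]
tcp_rot: [[0.07, 0.998, 0.002], [0.998, -0.07, -0.001], [-0.001, 0.002, -1.0]]
ft_force: [-1.7, -3.0, 4.8]
gripper_width: 0.307
grasp_force: 42.0
```

```bash
python3 - <<'E'
from h import *
# scale check in top view: plate ends along gauge y (edge = steepest colour change), clear parts of top0; pin still in place in scene
y=np.radians(-4.04);R=np.array([[np.cos(y),-np.sin(y)],[np.sin(y),np.cos(y)]]);o=np.array([.5425,.0293])
lab=cv2.cvtColor(cv2.GaussianBlur(cv2.imread('pics/top0.png'),(3,3),0),cv2.COLOR_BGR2LAB)[:,:,1].astype(np.float32)
def edge(x,ys):
    W=np.c_[(np.array([[x,v] for v in ys])/1e3)@R.T+o,np.full(len(ys),.01)];q=proj('top',W).astype(np.float32)
    g=cv2.remap(lab,q[:,0].reshape(-1,1),q[:,1].reshape(-1,1),1)[:,0];m=(np.mean(g[:8])+np.mean(g[-8:]))/2
    return ys[np.argmin(np.abs(g-m))]
A=[edge(x,np.arange(105,131,.5)) for x in range(-40,0,5)];B=[edge(x,np.arange(-195,-165,.5)) for x in range(0,45,5)]
print('plate ends',np.median(A),np.median(B),'scale',300/(np.median(A)-np.median(B)))
st=bot.observe();print(st['tool_pos'],st['ft_force'],st['gripper_width'],st['grasp_force'])
E
```

```text
plate ends 119.75 -180.5 scale 0.9991673605328892
[0.49474501 0.00102999 0.01322847] [-1.65528621 -3.02771223  4.81582434] 0.3069322654094548 42.04088509082794
```

```bash
python3 -c "
from plant import workorder
print(workorder.finish_job())"
```

```text
the job is handed in; nothing more can be done
None
```

I handed the job in at about 22 s: pin let go in both V-notches, button squeezed, and the arm drawn out about 42.6 mm to the clip's line (42–44 mm by the images). I couldn't see the pointer over the clip directly, and no verdict came back.

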